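# Tuck the splash cover of a wheel's speed control under its lip

## Robot

A 6-joint arm with a two-finger parallel gripper is mounted at the origin on the work surface. World frame = base frame: x ahead of the robot, y to its left, z up, the work surface at z = 0. Lengths are in m, angles in rad, forces in N, time in s.
With the tool pointing down it reaches from about 0.275 to 0.75 m from the base axis. Payload 10.2 kg.
Tool frame: the origin (TCP) lies midway between the tips of the shut fingers; the grasp point (between the pads) lies 19 mm behind it (env.hold_point_z is the distance from the TCP to the grasp point, in m); z points along the fingers, y is the line along which they close (so a half turn about z gives the same grasp; the last joint's range is limited). The gripper opens to 85 mm and grips with 20 to 120 N. Pads are 22 mm wide; open, the fingers measure 114 mm over their backs; the gripper's body (76 mm by 85 mm) begins 54 mm behind the grasp point. The pads swing forward as they close: fully open they stand 13 mm farther back than shut.
Start: joints at [-1.337, 0.313, 1.498, -0, 1.331, -0.223], TCP at [0.232, -0.471, 0.231] pointing down, gripper open.
Joint ranges: [-2.94, 2.94], [-0.97, 2.17], [0.19, 2.56], [-1.23, 4.37], [0.02, 3.11], [-2.88, 2.88]. Speed limits (rad/s): [2.39, 2.39, 3.01, 3.14, 3.14, 3.14].

## Interface

Orientations are given as a unit quaternion [x, y, z, w].
In Python, from bench import env, kinematics, monitor, eyes, job gives the robot as it stands. The module is installed in compiled form; this text tells all that it offers. Calls block until the motion is done:
- env.reach(position, orientation): joint-space move of the TCP to a pose.
- env.movel(position, velocity=0.15, frame=None, guard=None): straight line of the TCP; frame=None keeps the orientation; velocity is the mean speed in m/s. With guard (N) it stops when the force on the tool has changed by that much, and returns True; else False.
- env.set_joints(angles): joint-space move.
- env.release() and env.close_gripper(effort=None): open the fingers fully, or close them until they stop; effort is the grip in N (None keeps the last).
- env.hold(seconds).
- kinematics.ik(position, orientation): joint angles nearest the present ones, or None.
- monitor.sense(): the state.
- eyes.grab_frame(name): name is "side" or "top" or "wrist"; returns a dict with "frame" (400x640x3 uint8, red, green, blue), "mtx" (3x3 intrinsics, pixels), "k1" (the pictures are not rectified: a ray, as slopes to the right and down, at radius r is drawn at 1 + k1 r^2 times it, then the intrinsics apply), "view" (4x4, takes a point from world to camera coordinates). Camera axes: x right, y down, z forward; pixel columns grow to the right and rows downward; lengths in m; the calibration is good to about 2 mm. A picture is of the moment at which its call begins. There is no depth.
A pose or a line that the arm cannot do raises env.MotionError and nothing moves.
- job.hand_in(): hands the job in; it is judged then, once.
The state is a dict: "clock": time; "joints": joint angles; "qvel": joint speeds; "joint_efforts": joint torques, N m; "position": TCP position; "ee_rot": TCP orientation; "contact_force": force on the tool from outside, world axes, zero at the start; "ft_torque": the same for the moment, N m; "finger_gap": opening from 0.0 (shut) to 1.0 (fully open); "gripper_force": force on a finger pad.
Only numpy, scipy, OpenCV 4.12 (cv2) and the standard library are available. Lean on these libraries where they do the work, as an engineer would, in place of code of your own. Each camera call takes 0.05 s, during which the arm holds its last target. There are 200 camera calls.

## Task

Close the splash cover of the potter's wheel control box: with a fingertip fold the standing white cover down flat over the controls, then, still pressing it flat, push it by its ridge towards the metal lip until it is fully home with its edge tucked beneath the lip, so that it stays shut when you let go. Only push and press: do not lift, tip or shove the box, and leave the other things on the table alone.

Things in the scene. Friction and masses are not known exactly. Their poses are not given: they have to be found in the camera images.
- control_box: Grey speed-control box of a potter's wheel, loose on rubber feet, about 2 kg: 184 mm (its x) x 130 mm (its y), housing top 50 mm above the table. Origin: centre of its underside. Its -x end (roughly towards the robot) carries the retaining lip, its +x end the cover's hinge; z up.
- cover (a joint): Fold angle of the splash cover, rad. The cover is a flat white plate 104 mm wide (box y) and 4 mm thick, whose free edge lies 128 mm from its hinge axis. 0 = folded flat over the controls (hinge stop; the top face is then 68 mm above the table), about 1.6 = standing upright; it swings to 1.95. A light spring lifts it: it needs about 3 N pressed 70 mm from the hinge to keep it flat, and springs up if let go untucked.
- hinge_bar (a joint): How far the cover with its hinge bar has slid in its slotted hinge, m, towards the lip (box -x): 0 = fully back, 0.026 = fully home (stop). It slides stiffly (about 6 N) and stays where it is left. The hinge axis runs along box y, 66 mm above the table, at box x = +0.078 minus this value. With the cover flat its free edge meets the lip's edge at 0.012; 0.026 puts 14 mm of it beneath the lip.
- ridge (a point): Top middle of the straight push ridge on the cover's outer (upper, when folded) face: 70 mm long (box y), 6 mm thick, 7 mm high, its centre line 85 mm from the hinge axis; parallel to the free edge.
- lip (a point): Middle of the lower edge, on the cover's side, of the fixed aluminium retaining lip: 70 mm wide (box y), 4 mm thick, reaching 18 mm inwards from its 26 mm upright; its underside is 72 mm above the table, 4 mm above the top of the flat cover.
- slip_cup: Bystander, to be left alone: small terracotta cup, 64 mm across, 70 mm tall, standing 10 to 14 cm to the +y side of the control box. Origin: centre of its underside.
- test_tile: Bystander, to be left alone: small white L-shaped glaze test tile, 50 x 36 mm foot, 66 mm tall, standing on the -y side of the control box. Origin: centre of its underside.
- mug: Bystander, to be left alone: white mug, 80 mm across, 95 mm tall. Origin: centre of its underside.
- glaze_jar: Bystander, to be left alone: closed glaze jar, 72 mm across, 100 mm tall. Origin: centre of its underside.
- bat: Bystander, to be left alone: round wooden throwing bat lying flat, 200 mm across, 14 mm thick. Origin: centre of its underside.
- glaze_brush: Bystander, to be left alone: glaze brush lying flat, 190 mm long. Origin: centre of its underside (of its shaft).
- bowl: Bystander, to be left alone: terracotta bowl, 120 mm across, 50 mm tall. Origin: centre of its underside.

How it is judged:
By the outcome, as a careful person would: the job done as asked, in the order asked, and still so for the second after the job is handed in, with the robot touching nothing.
It also fails if it takes over 42 s, if anything falls off the work surface, if the arm or the gripper's body presses on something with over 40 N, if the wrist force passes 120 N, or if a joint passes its speed limit or range.

## Working session

There is one attempt and no reset: what is moved stays moved. The work goes in short steps, each a Python script; the robot and the scene stay as the last script left them, time stands still between calls to the robot, and variables do not carry over. Pictures are saved under pics/ and viewed, at most 10 in all, crops included, and the job is handed in when it is done.

```bash
mkdir -p pics
cat > h.py <<'E'
import numpy as np, cv2
from bench import env, kinematics, monitor, eyes, job
def save(f,n): cv2.imwrite(n, cv2.cvtColor(f['frame'],cv2.COLOR_RGB2BGR))
def ray(f,uv):
    K=np.array(f['mtx']);V=np.array(f['view']);k=f['k1']
    p=cv2.undistortPoints(np.array([[uv]],float),K,np.array([k,0,0,0.]))[0,0]
    R=V[:3,:3];o=-R.T@V[:3,3];d=R.T@np.array([p[0],p[1],1.]);return o,d/np.linalg.norm(d)
def onz(f,uv,z):
    o,d=ray(f,uv);return o+d*(z-o[2])/d[2]
def proj(f,P):
    V=np.array(f['view']);K=np.array(f['mtx']);c=V[:3,:3]@np.array(P)+V[:3,3];s=c[:2]/c[2];s=s*(1+f['k1']*(s@s))
    return K[:2,:2]@s+K[:2,2]
E
python3 - <<'E'
from h import *
import pickle
d={n:eyes.grab_frame(n) for n in('side','top')}
pickle.dump(d,open('f.pkl','wb'))
for n in d:
    save(d[n],f'pics/{n}1.png'); f=d[n]; print(n,np.round(f['mtx'],1).tolist(),f['k1'],np.round(f['view'],3).tolist())
print(monitor.sense()['clock'])
E
```

```text
side [[519.7, 0.0, 320.5], [0.0, 519.7, 200.9], [0.0, 0.0, 1.0]] -0.01457550573706101 [[-0.983, -0.185, -0.003, 0.538], [-0.132, 0.716, -0.686, 0.13], [0.129, -0.674, -0.728, 1.411], [0.0, 0.0, 0.0, 1.0]]
top [[516.1, 0.0, 320.4], [0.0, 516.1, 199.3], [0.0, 0.0, 1.0]] -0.05887156142762295 [[0.021, -1.0, 0.002, -0.023], [-0.996, -0.021, -0.091, 0.555], [0.091, 0.0, -0.996, 1.43], [0.0, 0.0, 0.0, 1.0]]
0.1
```

View pics/top1.png

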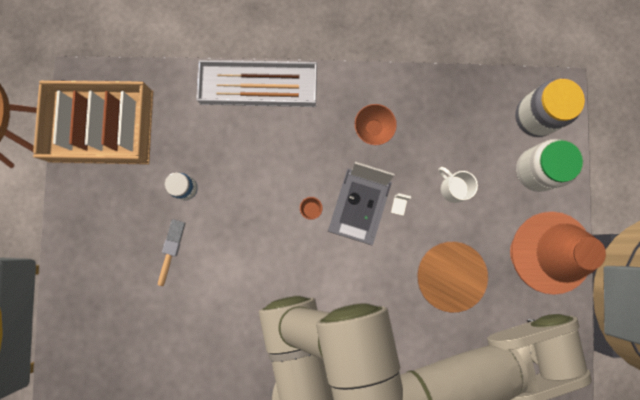

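View pics/side1.png

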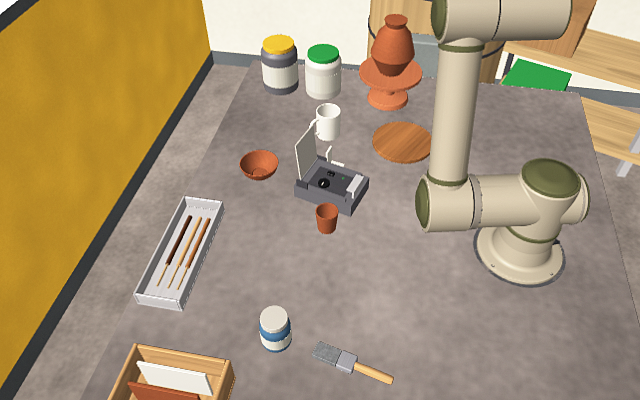

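The top view shows the box at about (360,205), with its lip end at (352,232), its hinge end and upright cover at (373,175), the cup at (311,208) and the tile at (400,205). I'll enlarge both views.

Run:
```python
from h import *
a=cv2.imread('pics/top1.png')[150:260,290:420]; b=cv2.imread('pics/side1.png')[100:250,270:400]
a=cv2.resize(a,None,fx=4,fy=4,interpolation=cv2.INTER_CUBIC);b=cv2.resize(b,(390,440),interpolation=cv2.INTER_CUBIC) if 0 else cv2.resize(b,None,fx=2.1,fy=2.1)
c=np.zeros((600,800,3),np.uint8);c[:a.shape[0],:a.shape[1]]=a;c[:b.shape[0],525:525+b.shape[1]]=b[:,:275]
cv2.imwrite('pics/c1.png',c)
```

```text
(no output)
```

View pics/c1.png

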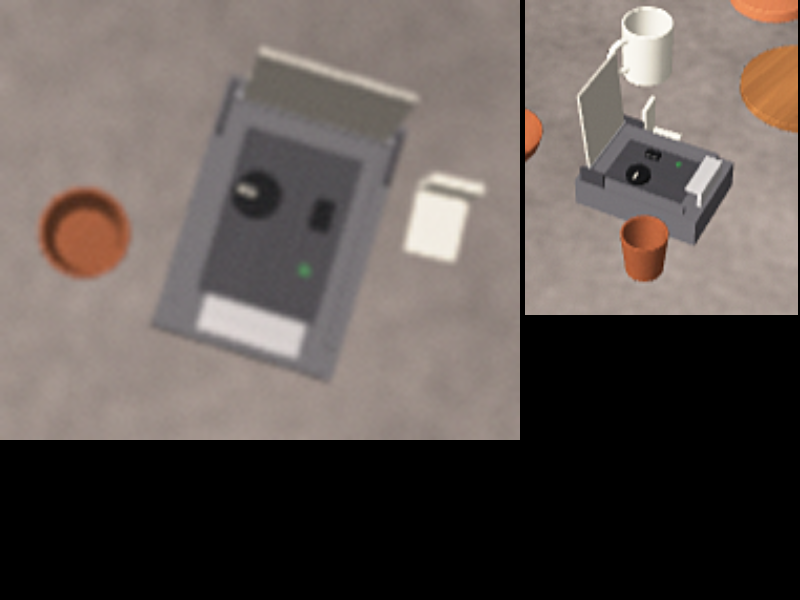

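The enlarged crop shows the box-top corners at the lip end at full-frame (328,231.5) and (372,245), the lip's white top near (353,232), and the free edge of the cover running from (355,162) to (394,175). I'll work out the pose from these.

Run:
```python
from h import *
import pickle
d=pickle.load(open('f.pkl','rb'));t=d['top'];s=d['side']
c=lambda x,y:((x+.5)/4+290-.5,(y+.5)/4+150-.5)
P=lambda x,y,z:onz(t,c(x,y),z)
A=P(152,326,.05);B=P(329,381,.05)
L=[P(*q,.076) for q in((205,295),(307,325),(299,358),(197,330))]
E=[P(*q,.194) for q in((260,48),(417,100))]
print(A,B,np.linalg.norm(A-B));print(np.round(L,4));print(np.round(E,4))
v=A-B;yaw=np.arctan2(-v[0],v[1]);v2=(L[0]-L[1]+L[3]-L[2]);v3=E[0]-E[1]
print('yaws',yaw,np.arctan2(-v2[0],v2[1]),np.arctan2(-v3[0],v3[1]))
X=np.array([np.cos(yaw),np.sin(yaw),0])
for n,p in(('corner',(A+B)/2+.092*X),('lip',(L[0]+L[1])/2+.062*X)): print(n,p[:2])
o=(A+B)/2+.092*X
print('cover edge box x',((E[0]+E[1])/2-o)@X)
# side reprojection checks
Y=np.array([-X[1],X[0],0]);w=lambda x,y,z:(o*[1,1,0]+x*X+y*Y+[0,0,z])
for q in((.078,.052,.194),(.078,-.052,.194),(-.092,.065,0.),(-.062,.035,.076)): 
  u=proj(s,w(*q));print(q,u,(u-[270,100])*2.1+[525,0])
print('cup',P(85,240,.065),'tile',P(440,220,.03))
```

```text
[ 0.46525681 -0.03285175  0.05      ] [ 0.42999369 -0.15539299  0.05      ] 0.12751408889047283
[[ 0.4862 -0.0679  0.076 ]
 [ 0.4674 -0.1374  0.076 ]
 [ 0.445  -0.1323  0.076 ]
 [ 0.4624 -0.0629  0.076 ]]
[[ 0.6365 -0.0949  0.194 ]
 [ 0.6058 -0.1938  0.194 ]]
yaws -0.2801948430247301 -0.2561371079371647 -0.3012834870732422
corner [ 0.53603739 -0.11956432]
lip [ 0.53637454 -0.1197913 ]
cover edge box x 0.08868595509517632
(0.078, 0.052, 0.194) [298.25001746 145.48491498] [584.32503667  95.51832147]
(0.078, -0.052, 0.194) [315.65832105 124.03343729] [620.8824742  50.4702183]
(-0.092, 0.065, 0.0) [350.52936384 216.97458688] [694.11166407 245.64663245]
(-0.062, 0.035, 0.076) [346.27746499 188.39564895] [685.18267648 185.6308628 ]
cup [0.5226042  0.01438825 0.065     ] tile [ 0.54444293 -0.23413319  0.03      ]
```

```bash
cat >> h.py <<'E'
from scipy.spatial.transform import Rotation as Rn
O=np.array([.536,-.1197,0]);YAW=-.28
X=np.array([np.cos(YAW),np.sin(YAW),0]);Y=np.array([-X[1],X[0],0])
W=lambda x,y,z:O+x*X+y*Y+np.array([0,0,z])
Q=[Rn.from_matrix(np.c_[s*X,-s*Y,[0,0,-1]]).as_quat() for s in(1,-1)]
E
python3 - <<'E'
from h import *
j0=np.array(monitor.sense()['joints'])
c=[(np.abs(j-j0).max(),i) for i in(0,1) if (j:=kinematics.ik(W(.135,0,.28),Q[i])) is not None]
print(c); i=min(c)[1]; q=Q[i]; open('q.txt','w').write(str(i))
env.close_gripper()
env.reach(W(.135,0,.28),q)
s=monitor.sense();print(s['clock'],s['position'],s['contact_force'],s['finger_gap'])
for n in('wrist','side'): save(eyes.grab_frame(n),f'pics/{n}2.png')
import pickle; pickle.dump({n:eyes.grab_frame(n) for n in('wrist','side')},open('f2.pkl','wb'))
a=cv2.imread('pics/wrist2.png');b=cv2.imread('pics/side2.png')[80:230,250:450]
c=np.zeros((600,800,3),np.uint8);c[:300,:480]=cv2.resize(a,(480,300),interpolation=3);c[300:600,:400]=cv2.resize(b,(400,300));cv2.imwrite('pics/c2.png',c)
E
```

```text
[(np.float64(1.6717546848322433), 0), (np.float64(1.4698379687575498), 1)]
2.8083 [ 0.66541161 -0.15795186  0.27998544] [-0.32197479 -0.74962121  1.11755032] -0.00579484307121204
```

View pics/c2.png

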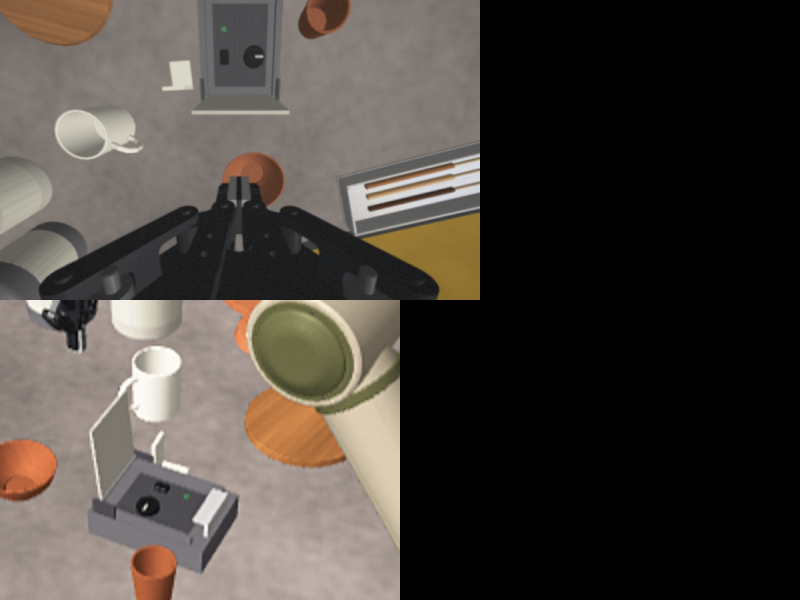

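The wrist view shows the cover edge level from full-frame (257,148) to (385,148), with the fingertips centred behind it. Next I fold.

Run:
```python
from h import *
import pickle
f=pickle.load(open('f2.pkl','rb'))['wrist']
a=onz(f,(256.5,147.5),.193);b=onz(f,(385,147.5),.193);v=b-a;m=(a+b)/2
print('edge',a,b,np.linalg.norm(v),'yaw',np.arctan2(-v[0],v[1]),'box coords',(m-O)@X,(m-O)@Y)
S=lambda:monitor.sense()
F0=np.array(S()['contact_force'])
r0=.072
env.movel(W(.135,0,.066+r0),.15)
for th in np.r_[1.55:.1:-.16, .1]:
    x=.078-r0*np.cos(th)+.002*np.sin(th)+.011; z=.066+r0*np.sin(th)+.002*np.cos(th)
    g=env.movel(W(x,0,z),.07,guard=14)
    F=np.array(S()['contact_force'])-F0
    print(round(th,2),np.round([x,z],4),g,'Fx',round(F@X,1),'Fy',round(F@Y,1),'Fz',round(F[2],1))
    if g: break
print(S()['clock'])
fs={n:eyes.grab_frame(n) for n in('wrist','side')};pickle.dump(fs,open('f3.pkl','wb'))
a=cv2.cvtColor(fs['wrist']['frame'],4);b=cv2.cvtColor(fs['side']['frame'],4)[80:230,250:450]
c=np.zeros((600,800,3),np.uint8);c[:300,:480]=cv2.resize(a,(480,300),interpolation=3);c[300:600,:400]=cv2.resize(b,(400,300));cv2.imwrite('pics/c3.png',c)
```

```text
edge [ 0.60642506 -0.19285822  0.193     ] [ 0.63503487 -0.09385709  0.193     ] 0.1030521540809196 yaw -0.2813206335268716 box coords 0.08796812054418925 0.0006792875430414256
1.55 [0.0895 0.138 ] False Fx -0.2 Fy 1.6 Fz -0.5
1.39 [0.078  0.1372] False Fx -0.6 Fy 0.9 Fz 0.7
1.23 [0.0668 0.1345] False Fx -0.4 Fy 0.7 Fz 0.1
1.07 [0.0562 0.1301] False Fx -0.3 Fy 1.0 Fz 0.3
0.91 [0.0464 0.1241] False Fx 0.1 Fy 1.0 Fz 0.6
0.75 [0.0377 0.1165] False Fx -0.3 Fy 0.7 Fz 0.5
0.59 [0.0303 0.1077] False Fx -0.4 Fy 1.7 Fz -0.0
0.43 [0.0244 0.0978] False Fx -0.5 Fy 0.7 Fz 1.0
0.27 [0.0201 0.0871] False Fx -0.5 Fy 0.8 Fz 0.6
0.11 [0.0177 0.0759] False Fx -1.0 Fy 0.7 Fz 0.3
0.1 [0.0176 0.0752] False Fx -1.0 Fy 0.7 Fz 0.8
8.0083
```

View pics/c3.png

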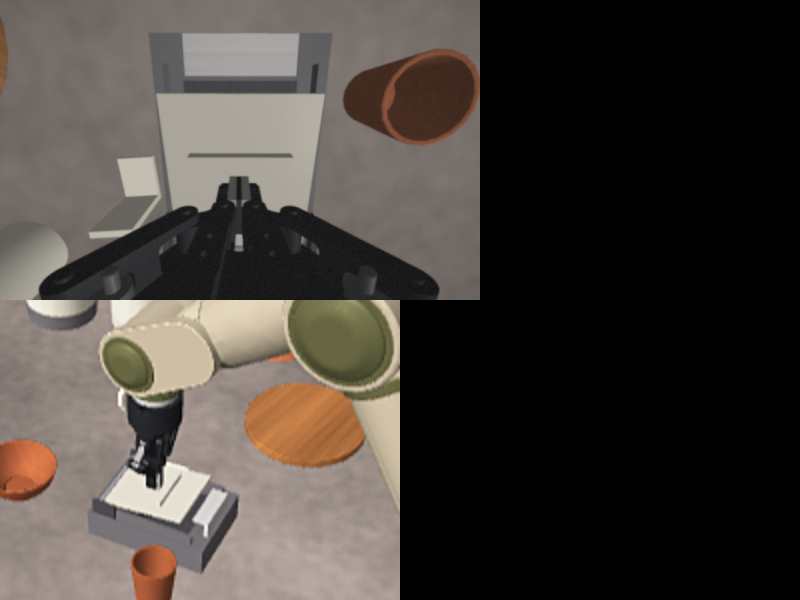

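The cover is nearly flat, with its edge clear of the lip by a gap near wrist row 125 (full frame) and the fingertip hinge-side of the ridge (row ~207). Now I press down, then push.

Run:
```python
from h import *
import pickle
S=lambda:monitor.sense()
F0=np.array([-.32,-.75,1.12])
def F():
    f=np.mean([np.array(S()['contact_force']) for _ in range(3)],0)-F0; return f@X,f@Y,f[2]
z=.0752
while z>.063:
    z-=.001; env.movel(W(.0176,0,z),.03,guard=15)
    f=F()
    if f[2]>8: break
print('pressed z',z,S()['position'][2],np.round(f,1))
x=.0176
while x>-.025:
    x-=.002; g=env.movel(W(x,0,z),.03,guard=14); f=F()
    p=np.array(S()['position'])-O
    print(round(x,4),round(p@X,4),round(z,4),g,np.round(f,1))
    if g or f[0]>13: break
    if f[2]<6: z-=.0005
    elif f[2]>13: z+=.0005
print(S()['clock'])
fs={n:eyes.grab_frame(n) for n in('wrist','side')};pickle.dump(fs,open('f4.pkl','wb'))
a=cv2.cvtColor(fs['wrist']['frame'],4);b=cv2.cvtColor(fs['side']['frame'],4)[80:230,250:450]
c=np.zeros((600,800,3),np.uint8);c[:300,:480]=cv2.resize(a,(480,300),interpolation=3);c[300:600,:400]=cv2.resize(b,(400,300));cv2.imwrite('pics/c4.png',c)
```

```text
pressed z 0.0662 0.06682646925384508 [-4.5  0.5  8.7]
0.0156 0.0169 0.0662 False [0.7 1.8 5.6]
0.0136 0.0155 0.0657 False [3.4 1.1 6.4]
0.0116 0.0135 0.0657 False [3.5 0.8 6. ]
0.0096 0.0118 0.0652 False [4.2 0.7 7. ]
0.0076 0.0098 0.0652 False [5.1 1.7 6.3]
0.0056 0.0078 0.0652 False [3.4 1.4 6.6]
0.0036 0.0058 0.0652 False [4.5 0.3 6.9]
0.0016 0.0039 0.0652 False [5.6 1.3 5.9]
-0.0004 0.0021 0.0647 False [4.8 1.6 7.6]
-0.0024 0.0001 0.0647 False [5.  0.8 8.8]
-0.0044 -0.0019 0.0647 False [ 5.3 -0.1  7.2]
-0.0064 -0.0039 0.0647 False [5.4 0.3 7.2]
-0.0084 -0.0059 0.0647 False [5.5 1.7 7.2]
-0.0104 -0.0079 0.0647 False [ 4.4 -0.1  7.4]
-0.0124 -0.0099 0.0647 False [5.2 1.2 6.8]
-0.0144 -0.0119 0.0647 False [5.7 1.1 7.6]
-0.0164 -0.0139 0.0647 False [5.4 0.8 8.4]
-0.0184 -0.0159 0.0647 False [4.7 1.  7.5]
-0.0204 -0.0174 0.0647 False [7.3 1.  7.3]
-0.0224 -0.0178 0.0647 False [14.9  1.   3.6]
15.3583
```

View pics/c4.png

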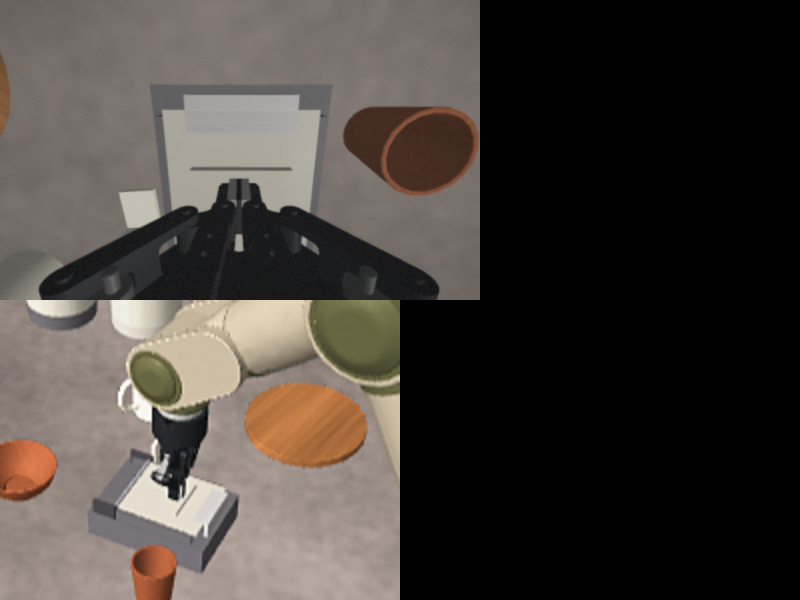

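The edge is tucked beneath the lip (wrist rows ~145–175 full frame), and the force jumped at the expected stop. The side view shows the box where it was before. I ease off the push and lift away.

Run:
```python
from h import *
import pickle
S=lambda:monitor.sense()
env.movel(W(-.0185,0,.0647),.03)
env.movel(W(-.0175,0,.072),.03)
env.movel(W(-.010,0,.10),.08)
env.movel(W(.03,0,.25),.15)
env.hold(.8)
print(S()['clock'],S()['contact_force'])
fs={n:eyes.grab_frame(n) for n in('wrist','side')};pickle.dump(fs,open('f5.pkl','wb'))
f=fs['side']
for q in((-.092,.065,.05),(-.092,-.065,.05),(-.092,.065,0),(-.062,.035,.076)): print(q,(proj(f,W(*q))-[250,80])*2+[0,300])
a=cv2.cvtColor(fs['wrist']['frame'],4);b=cv2.cvtColor(fs['side']['frame'],4)[80:230,250:450]
c=np.zeros((600,800,3),np.uint8);c[:300,:480]=cv2.resize(a,(480,300),interpolation=3);c[300:600,:400]=cv2.resize(b,(400,300));cv2.imwrite('pics/c5.png',c)
```

```text
18.625 [ 0.37419381  0.35275084 -1.2440452 ]
(-0.092, 0.065, 0.05) [202.49560955 550.20138515]
(-0.092, -0.065, 0.05) [238.80114233 492.4652635 ]
(-0.092, 0.065, 0) [201.11147245 573.87770785]
(-0.062, 0.035, 0.076) [192.60370428 516.72346279]
```

View pics/c5.png

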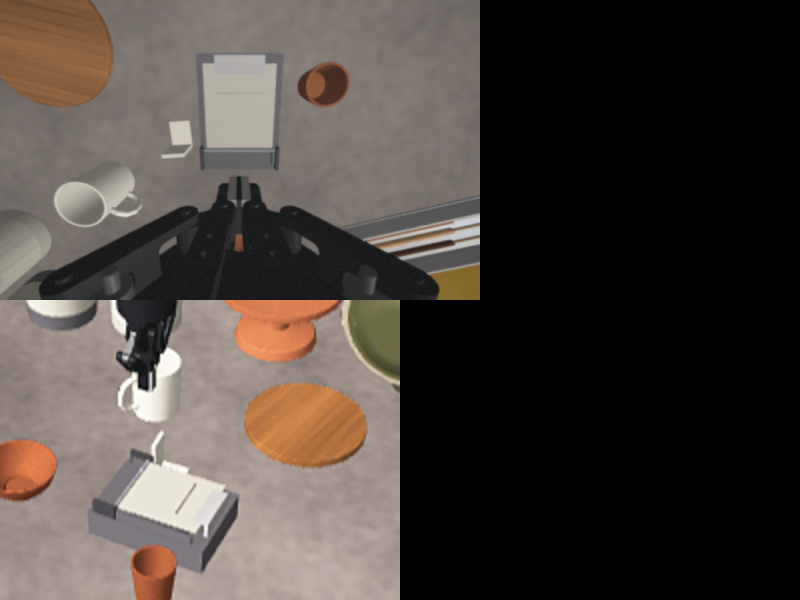

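The cover stays shut under the lip, and the box and its neighbours look undisturbed. One quick numeric check that it is fully home (ridge expected at box x ≈ -0.033), then I hand in if it is.

Run:
```python
from h import *
import pickle
f=pickle.load(open('f5.pkl','rb'))['wrist']
g=cv2.cvtColor(f['frame'],7)[:,300:345].mean(1)
bx=lambda r,z:float((onz(f,(322,r),z)-O)@X)
d=np.diff(g)
for r in range(68,145):
    if abs(d[r])>4: print(r,round(d[r],1),round(bx(r+.5,.075),4))
x=[bx(r,.075) for r in range(118,132)]; r=118+int(np.argmin(g[118:132])); print('ridge',r,bx(r,.072))
if abs(bx(r,.072)+.033)<.004: print('hand in',job.hand_in())
```

```text
69 -5.6 -0.0874
70 -6.0 -0.0865
71 11.5 -0.0856
72 28.3 -0.0846
73 19.0 -0.0837
74 4.0 -0.0827
98 5.1 -0.0594
122 -6.2 -0.0349
124 7.8 -0.0328
ridge 124 -0.033279038832331874
the job is handed in; nothing more can be done
hand in None
```

The splash cover is folded flat and pushed fully home under the lip. It stayed shut after I let go (ridge measured at box x = -0.033 m, as expected at the stop), the box and bystanders look unmoved, and the job was handed in at about 19 s.

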